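Line up the sample bottles by size

ROBOT

A 7-joint arm with a two-finger parallel gripper is mounted at the origin on the work surface. World frame = base frame: x ahead of the robot, y to its left, z up, the work surface at z = 0. Lengths are in m, angles in rad, forces in N, time in s.
With the tool pointing down it reaches from about 0.4 to 0.85 m from the base axis. Payload 10.4 kg.
Tool frame: the origin (TCP) lies at the very end of the fingers, on their centre line; the grasp point (between the pads) lies 19 mm behind it (manip.tcp_to_grasp is the z of the grasp point in the tool frame, in m); z points along the fingers, x is the direction in which the jaws open and shut, and the axes are right-handed (so a half turn about z gives the same grasp; the last joint's range is limited). The gripper opens to 85 mm and grips with 20 to 120 N. Pads are 22 mm wide; open, the fingers measure 114 mm over their backs; the gripper's body (76 mm by 85 mm) begins 54 mm behind the grasp point. The pads swing forward as they close: fully open they stand 13 mm farther back than shut.
Start: joints at [1.288, 0.332, -0.065, 1.46, 0.022, 1.35, -0.088], TCP at [0.161, -0.604, 0.231] pointing down, gripper open.
Joint ranges: [-2.6, 2.6], [-0.5, 2.12], [-1.47, 1.34], [0.16, 2.42], [-1.27, 4.41], [0.06, 2.06], [-2.6, 2.6]. Speed limits (rad/s): [2.22, 2.22, 2.79, 2.79, 3.14, 3.14, 3.14].

INTERFACE

Orientations are given as a unit quaternion [x, y, z, w].
In Python, from workcell import manip gives the robot as it stands.
- The arm moves only by the tool servo_tool, never from a script. Its argument "moves" is a list of rows, each an object with "travel": the shift along the tool's x, y, z in mm, a list of three; "dr": the turn, a rotation vector about the tool's x, y, z in degrees, a list of three. A call has 1 to 12 rows; each row shifts and turns the commanded pose from where the row before left it, along the tool's axes as they then stand; what a row does not reach is not made up. A row lasts 1/8 s, in which the tool goes at most 62.5 mm and 10.7 degrees, less where a joint would pass 70% of its speed; a pose out of reach is approached as far as the arm can. A call is refused whole if a number of a shift passes 62.5 or a number of a turn 10.7, either way. A call with a gripper value outside its range is refused whole. "claw" is the closure, from 0 (fully open) to 1 (shut), set as the call begins (left out, the last holds). The fingers move at their own pace and stop on an object; "squeeze" is the grip in N (left out, the last holds). Time passes only in rows, so rows that do not move let the fingers close. It gives the time, the measured TCP pose, the force and the opening at its end, in the units of the state.
- manip.get_obs(): the state, without advancing time (a new reading comes with each control period).
- manip.camera(name): name is "side" or "top" or "wrist"; returns the picture (480x640x3 uint8, blue, green, red); there is no depth.
- manip.calibration(name): a dict with "intrinsics" (3x3 intrinsics, pixels), "view" (4x4, takes a point from world to camera coordinates). Camera axes: x right, y down, z forward; pixel columns grow to the right and rows downward; lengths in m; the calibration is good to about 2 mm. The wrist camera is an equidistant fisheye: a pixel r from the principal point sees the ray r / f radians off the axis. A picture is of the moment at which its call begins: read the wrist's pose just before it. calibration takes no time and is no camera call; for the wrist camera it gives the pose at the moment of the call.
- manip.hand_in(): hands the job in, once; it reports no verdict.
The state is a dict: "clock": time; "joint_pos": joint angles; "joint_velocities": joint speeds; "tau": joint torques, N m; "position": TCP position; "ee_rot": TCP orientation; "ft_force": force on the tool from outside, world axes, zero at the start; "torque": the same for the moment, N m; "grip_width": opening from 0.0 (shut) to 1.0 (fully open).
Only numpy, scipy, OpenCV 4.12 (cv2) and the standard library are available. Lean on these libraries where they do the work, as an engineer would, in place of code of your own. Each camera call takes 0.05 s, during which the arm holds its last target. There are 200 camera calls.

TASK

Line up the four white sample bottles by size on the tray's row of rubber pads, one upright in the middle of each pad: the smallest next to the tall steel end plate, each next one larger, the largest at the other end. Set each bottle down gently rather than dropping it, and leave the glass beaker where it stands.

Things in the scene. Friction and masses are not known exactly. Their poses are not given: they have to be found in the camera images.
- bottle1_mid (a point): The smallest of four white round screw-capped sample bottles, all alike but for size: 30 mm in diameter, 52 mm tall over its blue cap, the straight wall ending 21 mm below the top and the cap a little narrower than the wall. Loose, upright. The point is on its axis, half-way up (26 mm above its underside); z is its axis, up.
- bottle2_mid (a point): The second smallest of four white round screw-capped sample bottles, all alike but for size: 39 mm in diameter, 65 mm tall over its blue cap, the straight wall ending 21 mm below the top and the cap a little narrower than the wall. Loose, upright. The point is on its axis, half-way up (32.5 mm above its underside); z is its axis, up.
- bottle3_mid (a point): The second largest of four white round screw-capped sample bottles, all alike but for size: 48 mm in diameter, 78 mm tall over its blue cap, the straight wall ending 21 mm below the top and the cap a little narrower than the wall. Loose, upright. The point is on its axis, half-way up (39 mm above its underside); z is its axis, up.
- bottle4_mid (a point): The largest of four white round screw-capped sample bottles, all alike but for size: 57 mm in diameter, 91 mm tall over its blue cap, the straight wall ending 21 mm below the top and the cap a little narrower than the wall. Loose, upright. The point is on its axis, half-way up (45.5 mm above its underside); z is its axis, up.
- pad1: One of four like black rubber pads, 66 mm in diameter and 3 mm thick, fixed in a straight row at 85 mm pitch on a flat steel tray (80 mm wide, 424 mm long, 6 mm thick, fixed on the bench). The row is pad1, pad2, pad3, pad4 from one end to the other. Origin: the centre of the pad's underside, 6 mm above the bench, so a bottle on the pad stands 9 mm above the bench; y is along the row, z up.
- pad2: One of four like black rubber pads, 66 mm in diameter and 3 mm thick, fixed in a straight row at 85 mm pitch on a flat steel tray (80 mm wide, 424 mm long, 6 mm thick, fixed on the bench). The row is pad1, pad2, pad3, pad4 from one end to the other. Origin: the centre of the pad's underside, 6 mm above the bench, so a bottle on the pad stands 9 mm above the bench; y is along the row, z up.
- pad3: One of four like black rubber pads, 66 mm in diameter and 3 mm thick, fixed in a straight row at 85 mm pitch on a flat steel tray (80 mm wide, 424 mm long, 6 mm thick, fixed on the bench). The row is pad1, pad2, pad3, pad4 from one end to the other. Origin: the centre of the pad's underside, 6 mm above the bench, so a bottle on the pad stands 9 mm above the bench; y is along the row, z up.
- pad4: One of four like black rubber pads, 66 mm in diameter and 3 mm thick, fixed in a straight row at 85 mm pitch on a flat steel tray (80 mm wide, 424 mm long, 6 mm thick, fixed on the bench). The row is pad1, pad2, pad3, pad4 from one end to the other. Origin: the centre of the pad's underside, 6 mm above the bench, so a bottle on the pad stands 9 mm above the bench; y is along the row, z up.
- tall_end: The tall steel end plate: upright, 64 mm wide across the row, 5 mm thick and 60 mm high, fixed on the tray at one end of the row of pads (either end), 72.5 mm beyond the centre of the end pad. The other end has a like plate only 12 mm high. Origin: centre of its underside, 6 mm above the bench; y is along the row.
- beaker: A loose open glass beaker, 68 mm in diameter at the rim, narrower at the foot, and 85 mm tall, standing on the bench at the right-hand side of the work; not part of the job. Origin: centre of its underside.
There are look-alikes about, which are no part of the job. What is shaped like the part that bears bottle1_mid but orange is not meant.

How it is judged:
At the end, for the whole second after the job is handed in: Every bottle stands upright (within 0.1 rad) and at rest on its own pad, its axis within 12 mm of the pad's centre, in order of size with the smallest on the pad next to the tall end plate and the largest on the pad farthest from it (((horizontal distance between tall_end and pad1 below 0.12 m and horizontal distance between bottle1_mid and pad1 below 0.012 m and horizontal distance between bottle2_mid and pad2 below 0.012 m and horizontal distance between bottle3_mid and pad3 below 0.012 m and horizontal distance between bottle4_mid and pad4 below 0.012 m) or (horizontal distance between tall_end and pad4 below 0.12 m and horizontal distance between bottle1_mid and pad4 below 0.012 m and horizontal distance between bottle2_mid and pad3 below 0.012 m and horizontal distance between bottle3_mid and pad2 below 0.012 m and horizontal distance between bottle4_mid and pad1 below 0.012 m)) and angle between each of bottle1_mid, bottle2_mid, bottle3_mid, bottle4_mid's own z axis and vertical below 0.1 rad and height (world z) of bottle1_mid between 0.03 and 0.04 m and linear speed of each of bottle1, bottle2, bottle3, bottle4 below 0.02 m/s and height (world z) of bottle2_mid between 0.0365 and 0.0465 m and height (world z) of bottle3_mid between 0.043 and 0.053 m and height (world z) of bottle4_mid between 0.0495 and 0.0595 m); the robot touches nothing.
It fails at once if the beaker is shifted by more than 20 mm or tipped (distance of beaker from where it was at the start of the episode above 0.02 m or angle between beaker's own z axis and vertical above 0.3 rad).
It fails at once if a bottle is dropped (it moves faster than 0.6 m/s with no finger on it, as after a fall of about 20 mm) ((linear speed of bottle1 above 0.6 m/s and contact force between the fingers and bottle1 below 0.01 N) or (linear speed of bottle2 above 0.6 m/s and contact force between the fingers and bottle2 below 0.01 N) or (linear speed of bottle3 above 0.6 m/s and contact force between the fingers and bottle3 below 0.01 N) or (linear speed of bottle4 above 0.6 m/s and contact force between the fingers and bottle4 below 0.01 N)).
It also fails if it takes over 128 s, if anything falls off the work surface, if the arm or the gripper's body presses on something with over 40 N, if the wrist force passes 120 N, or if a joint passes its speed limit or range.

## Working session

There is one attempt and no reset: what is moved stays moved. The work goes in short steps, Python scripts to look and compute and a tool call to move; the robot and the scene stay as the last step left them, time stands still between calls to the robot, and variables do not carry over. Pictures are saved under pics/ and viewed, on a budget of 14 in all, crops included, one or two more only if the job needs it, and the job is handed in when it is done.

Besides the shell and the picture viewer there is one more tool, called after "Request:" as a command line: name --argument value ..., lists and objects as JSON in quotes. servo_tool: Moves the arm, as the interface text tells. Its arguments: {"type":"object","properties":{"moves":{"type":"array","items":{"type":"object","properties":{"travel":{"type":"array","items":{"type":"number"}},"dr":{"type":"array","items":{"type":"number"}}}}},"claw":{"type":"number"},"squeeze":{"type":"number"}},"required":["moves"]}

```bash
mkdir -p pics; python3 - <<'E'
from workcell import manip
import cv2
for n in("top","side"):
    cv2.imwrite(f"pics/{n}0.png",manip.camera(n)); c=manip.calibration(n); print(n,c["intrinsics"],c["view"])
print(manip.get_obs(),manip.tcp_to_grasp)
E
```

```text
top [[483.19294214   0.         321.46225208]
 [  0.         483.19294214 232.4735479 ]
 [  0.           0.           1.        ]] [[-0.00762231 -0.99995724  0.0052356  -0.07372598]
 [-0.98052264  0.00644637 -0.19630026  0.5366828 ]
 [ 0.19625812 -0.00662988 -0.98052986  1.05947862]
 [ 0.          0.          0.          1.        ]]
side [[540.9300736    0.         324.00144923]
 [  0.         540.9300736  234.15412903]
 [  0.           0.           1.        ]] [[-0.98041853 -0.19629809  0.01570255  0.4930671 ]
 [-0.13173357  0.59449493 -0.79323518  0.17464151]
 [ 0.14637546 -0.77977102 -0.60871289  0.92109467]
 [ 0.          0.          0.          1.        ]]
{'clock': 0.1, 'joint_pos': array([ 1.28842981,  0.33283886, -0.06468192,  1.46084885,  0.02161121,
        1.34985559, -0.08849401]), 'joint_velocities': array([ 0.00072345, -0.00059741,  0.00149098, -0.00175653,  0.00091781,
        0.00021898,  0.00073561]), 'tau': array([ 2.34922962e-03, -6.26748776e+01,  4.97730332e-02, -3.92432928e+01,
        1.62865320e-02,  6.94565751e-03,  5.62902710e-05]), 'position': array([ 0.16043716, -0.60372848,  0.23058063]), 'ee_rot': array([ 7.92737178e-01, -6.09563264e-01, -5.18195447e-04, -3.53889249e-04]), 'ft_force': array([-0.24659928,  0.53384269, -0.63745882]), 'torque': array([-0.00263655,  0.03589322,  0.00310806]), 'grip_width': 1.0003218752338385} -0.0187
```

View pics/top0.png

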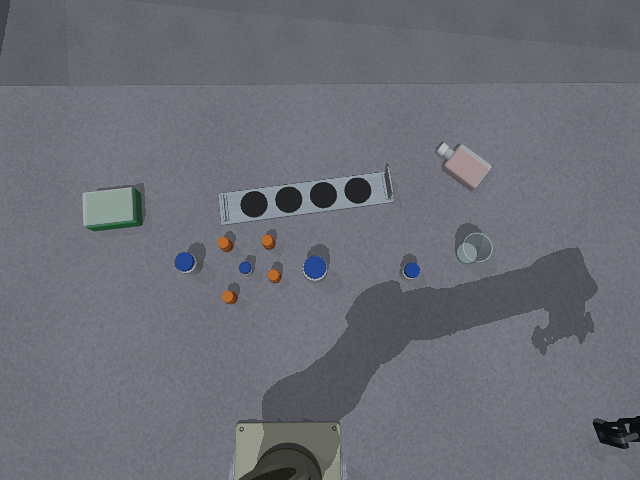

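View pics/side0.png

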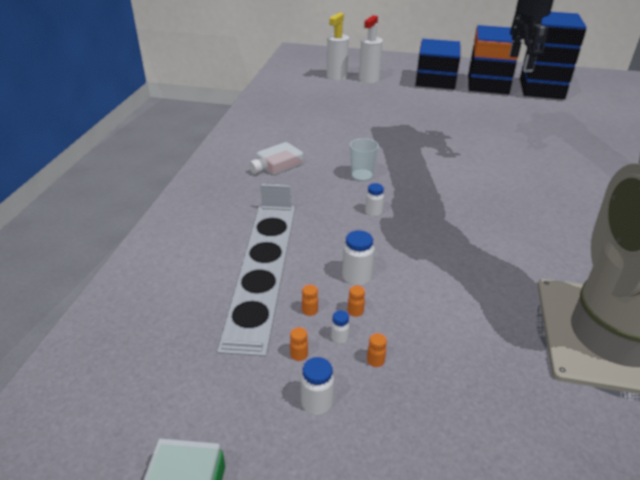

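The top view (top0) shows blue-capped white bottles at (185,262), (245,268), (315,268) and (412,271). The side view (side0) shows them at (317,385), (341,327), (358,258) and (375,199). The pads lie at (254,204) to (358,190). The tall plate is at the right-hand end, (389,182).

Look-alikes in the top view:
- **Orange bottles:** (224,244), (268,241), (274,276) and (229,297), all orange, so not meant.
- **Pink bottle:** (467,166), lying down.
- **Beaker:** (475,249).

Bottle1 is the blue/white one in the middle of the orange ones, at (245,268).

```bash
cat > h.py <<'E'
import numpy as np, cv2
from workcell import manip
def cal(n):
    c=manip.calibration(n); return np.array(c["intrinsics"]),np.array(c["view"])
def proj(n,p):
    K,V=cal(n); q=V[:3,:3]@np.array(p)+V[:3,3]; q=K@q; return q[:2]/q[2]
def tri(a,b):
    P=[K@V[:3] for K,V in(cal("top"),cal("side"))]
    X=cv2.triangulatePoints(P[0],P[1],np.float64(a).reshape(2,1),np.float64(b).reshape(2,1)); X=(X[:3]/X[3]).ravel()
    return X, np.linalg.norm(proj("top",X)-a), np.linalg.norm(proj("side",X)-b)
def onplane(n,px,z):
    K,V=cal(n); R,t=V[:3,:3],V[:3,3]; d=R.T@np.linalg.solve(K,[px[0],px[1],1]); o=-R.T@t
    return o+d*(z-o[2])/d[2]
def blobs(im,lo,hi,amin,roi):
    m=cv2.inRange(cv2.cvtColor(im,cv2.COLOR_BGR2HSV),lo,hi); x0,y0,x1,y1=roi
    k=np.zeros_like(m); k[y0:y1,x0:x1]=m[y0:y1,x0:x1]
    n,_,s,c=cv2.connectedComponentsWithStats(k)
    return [(c[i].round(1),s[i].tolist()) for i in range(1,n) if s[i,4]>=amin]
E
python3 - <<'E'
from h import *
np.set_printoptions(precision=4,suppress=True)
t,s=cv2.imread("pics/top0.png"),cv2.imread("pics/side0.png")
B=[(105,120,60),(130,255,255)]; K=[(0,0,0),(180,255,40)]
tb=blobs(t,*B,30,(160,230,440,300)); sb=blobs(s,*B,30,(280,170,400,420))
tp=blobs(t,*K,100,(220,160,395,225)); sp=blobs(s,*K,100,(220,180,300,350))
for x in (tb,sb,tp,sp): print(*x,sep="\n"); print()
tb=sorted(tb,key=lambda b:b[0][0]);sb=sorted(sb,key=lambda b:-b[0][1])
tp=sorted(tp,key=lambda b:b[0][0]);sp=sorted(sp,key=lambda b:-b[0][1])
# bottles left->right in top: 3,1,4,2 ; side bottom->top same
for a,b in zip(tb,sb): print(tri(a[0],b[0]))
for a,b in zip(tp,sp): print(tri(a[0],b[0]),onplane("top",a[0],.009))
big=cv2.resize(t[160:310,160:430],None,fx=2.9,fy=2.9,interpolation=cv2.INTER_CUBIC);cv2.imwrite("pics/c1.png",big)
E
```

```text
(array([183.7, 261.2]), [174, 252, 21, 19, 287])
(array([314.3, 266.7]), [303, 256, 23, 23, 392])
(array([244.6, 267.2]), [239, 262, 12, 12, 112])
(array([411.6, 269.7]), [404, 262, 16, 16, 188])

(array([375.3, 188.6]), [368, 183, 15, 12, 136])
(array([358.9, 240.1]), [346, 231, 27, 20, 428])
(array([340.3, 317.5]), [333, 310, 16, 16, 193])
(array([317. , 370.3]), [303, 357, 29, 27, 624])

(array([357.4, 190.2]), [345, 178, 26, 25, 474])
(array([322.9, 194.9]), [310, 183, 26, 25, 455])
(array([288.5, 199.4]), [276, 187, 26, 26, 475])
(array([253.6, 204.1]), [241, 192, 26, 25, 460])

(array([271.4, 226.5]), [259, 219, 26, 15, 303])
(array([265.1, 252. ]), [251, 244, 29, 17, 389])
(array([258., 281.]), [243, 271, 31, 21, 493])
(array([250. , 314.1]), [234, 303, 33, 23, 618])

(array([0.4684, 0.2307, 0.0724]), np.float64(0.2344771825899397), np.float64(0.2953164099730382))
(array([0.4573, 0.0985, 0.0467]), np.float64(0.2418557000673133), np.float64(0.27006741260201544))
(array([ 0.4523, -0.061 ,  0.0859]), np.float64(0.2540803147666224), np.float64(0.2460579148311379))
(array([ 0.4473, -0.2802,  0.06  ]), np.float64(0.21182515203761623), np.float64(0.1766607146412101))
(array([0.6168, 0.0863, 0.0073]), np.float64(0.04143003230097504), np.float64(0.04612440648951194)) [0.6162 0.0861 0.009 ]
(array([0.628 , 0.0017, 0.0072]), np.float64(0.012692804986406278), np.float64(0.013213867103705599)) [0.6275 0.0016 0.009 ]
(array([ 0.6387, -0.0821,  0.0079]), np.float64(0.026788165566463473), np.float64(0.02620250932967654)) [ 0.6383 -0.082   0.009 ]
(array([ 0.6497, -0.1665,  0.0079]), np.float64(0.09587683041568663), np.float64(0.0884621350836151)) [ 0.6497 -0.1663  0.009 ]
```

View pics/c1.png

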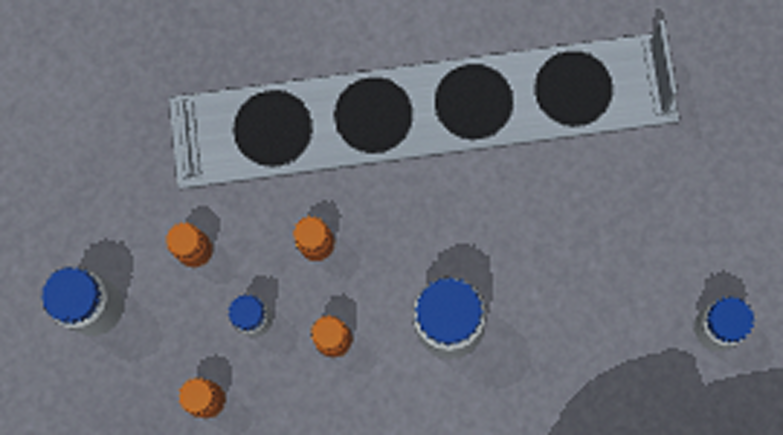

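Triangulation gives these heights on the caps, which agree with the stated bottle sizes:

| Point | Height (mm) | Stated top (mm) |
|---|---|---|
| bottle1 | 47 | 52 |
| bottle2 | 60 | 65 |
| bottle3 | 72 | 78 |
| bottle4 | 86 | 91 |
| Pads | 7–8 (pitch 85) | 9 |

The crop (c1) confirms bottle1 is the blue-capped one at crop (247,313), with the orange ones around it. The tall plate is at the right, crop (662,75).

The same tool heading suits every pick and place: jaws across the row, about 7.4° from world x. I'll turn to it first.

Request:
servo_tool --moves '[{"dr": [0, 0, -10.3]}, {"dr": [0, 0, -10.3]}, {"dr": [0, 0, -10.3]}, {"dr": [0, 0, -10.3]}, {"dr": [0, 0, -10.3]}, {"dr": [0, 0, -10.3]}, {"dr": [0, 0, -10.3]}, {"dr": [0, 0, -10.3]}, {"travel": [0, 0, 0]}]' --claw 0 --squeeze 30

```text
$.moves[0]: bad value
```

```bash
cat >> h.py <<'E'
from scipy.spatial.transform import Rotation as Ro
B={1:(.4573,.0985,.052),2:(.4473,-.2802,.065),3:(.4684,.2307,.078),4:(.4523,-.061,.091)}
P={1:(.6497,-.1664),2:(.6385,-.0820),3:(.6277,.0016),4:(.6166,.0862)}
def delta(p,q,tgt,ang=7.4):
    R=Ro.from_quat(q).as_matrix()
    T=Ro.from_euler("z",ang,degrees=True).as_matrix()@np.diag([1,-1,-1])
    print("travel",(R.T@(np.array(tgt)-p)*1e3).round(1),"rot",(Ro.from_matrix(R.T@T).as_rotvec(degrees=True)).round(2))
def to(tgt,ang=7.4):
    o=manip.get_obs(); print("t",round(o["clock"],2),"pos",o["position"].round(4),"F",o["ft_force"].round(1),"w",round(o["grip_width"],3)); delta(o["position"],o["ee_rot"],tgt,ang)
E
python3 -c "
from h import *
to((.4473,-.2802,.150))"
```

```text
t 0.1 pos [ 0.1604 -0.6037  0.2306] F [-0.2  0.5 -0.6] w 1.0
travel [-238.9 -360.3   80.9] rot [-5.000e-02  6.000e-02 -8.252e+01]
```

Request:
servo_tool --moves '[{"travel": [0, 0, 0], "dr": [0, 0, -10.3]}, {"travel": [0, 0, 0], "dr": [0, 0, -10.3]}, {"travel": [0, 0, 0], "dr": [0, 0, -10.3]}, {"travel": [0, 0, 0], "dr": [0, 0, -10.3]}, {"travel": [0, 0, 0], "dr": [0, 0, -10.3]}, {"travel": [0, 0, 0], "dr": [0, 0, -10.3]}, {"travel": [0, 0, 0], "dr": [0, 0, -10.3]}, {"travel": [0, 0, 0], "dr": [0, 0, -10.4]}, {"travel": [0, 0, 0], "dr": [0, 0, 0]}]' --claw 0 --squeeze 30

```text
clock: 1.23
position: [0.1604, -0.6039, 0.2309]
ee_rot: [0.998, 0.064, 0.0, -0.0]
ft_force: [-0.2, -0.2, -0.4]
grip_width: 1.0
```

```bash
python3 -c "
from h import *
to((.4473,-.2802,.150))"
```

```text
t 1.23 pos [ 0.1604 -0.6039  0.2309] F [-0.2 -0.2 -0.4] w 1.0
travel [ 325.8 -284.4   81.1] rot [-0.04 -0.   -0.08]
```

Request:
servo_tool --moves '[{"travel": [40, -35, 0], "dr": [0, 0, 0]}, {"travel": [40, -35, 0], "dr": [0, 0, 0]}, {"travel": [40, -35, 0], "dr": [0, 0, 0]}, {"travel": [40, -35, 0], "dr": [0, 0, 0]}, {"travel": [40, -35, 0], "dr": [0, 0, 0]}, {"travel": [40, -35, 20], "dr": [0, 0, 0]}, {"travel": [40, -35, 30], "dr": [0, 0, 0]}, {"travel": [40, -35, 30], "dr": [0, 0, 0]}, {"travel": [5.8, -4.4, 0], "dr": [0, 0, 0]}, {"travel": [0, 0, 0], "dr": [0, 0, 0]}]'

```text
clock: 2.48
position: [0.4472, -0.2802, 0.1515]
ee_rot: [0.998, 0.063, -0.0, 0.0]
ft_force: [-0.3, 0.1, 0.9]
grip_width: 1.001
```

```bash
python3 - <<'E'
from h import *
to((.4473,-.2802,.016))
K,V=cal("wrist"); im=manip.camera("wrist"); cv2.imwrite("pics/w1.png",im)
def fish(p):
    q=V[:3,:3]@np.array(p)+V[:3,3]; th=np.arctan2(np.hypot(q[0],q[1]),q[2]); d=q[:2]/np.hypot(*q[:2]); return K[:2,2]+K[0,0]*th*d
print(K, fish((.4473,-.2802,.065)),fish((.4473,-.2802,0)))
E
```

```text
t 2.48 pos [ 0.4472 -0.2802  0.1515] F [-0.3  0.1  0.9] w 1.001
travel [ 1.000e-01 -0.000e+00  1.355e+02] rot [ 0.    0.01 -0.13]
[[371.64829954   0.         320.50802801]
 [  0.         371.64829954 236.3471807 ]
 [  0.           0.           1.        ]] [321.41782173 243.78833084] [321.24942741 219.78877247]
```

View pics/w1.png

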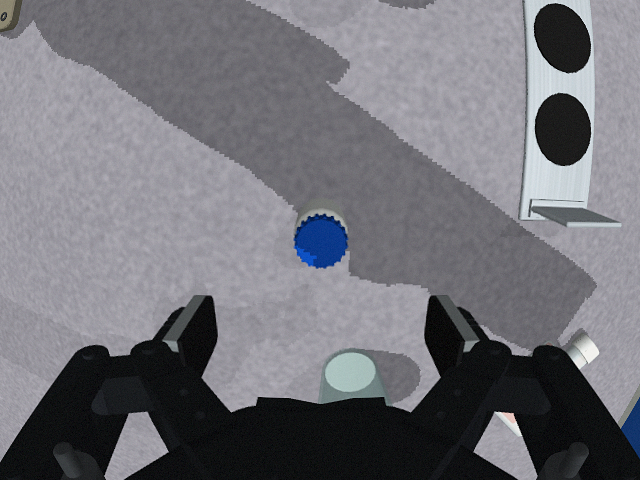

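The wrist picture shows the blue cap at (321,241), against a predicted (321,244), so the position is good to about 2 mm. I'll go down to TCP 8 mm and grip.

Request:
servo_tool --moves '[{"travel": [0, 0, 30], "dr": [0, 0, 0]}, {"travel": [0, 0, 30], "dr": [0, 0, 0]}, {"travel": [0, 0, 30], "dr": [0, 0, 0]}, {"travel": [0, 0, 30], "dr": [0, 0, 0]}, {"travel": [0, 0, 14], "dr": [0, 0, 0]}, {"travel": [0, 0, 8], "dr": [0, 0, 0]}, {"travel": [0, 0, 0], "dr": [0, 0, 0]}, {"travel": [0, 0, 0], "dr": [0, 0, 0]}]'

```text
clock: 3.52
position: [0.4477, -0.2806, 0.0103]
ee_rot: [0.998, 0.064, 0.001, 0.001]
ft_force: [-0.4, 1.1, -0.8]
grip_width: 0.996
```

Request:
servo_tool --moves '[{"travel": [0, 0, 0], "dr": [0, 0, 0]}, {"travel": [0, 0, 0], "dr": [0, 0, 0]}, {"travel": [0, 0, 0], "dr": [0, 0, 0]}, {"travel": [0, 0, 0], "dr": [0, 0, 0]}, {"travel": [0, 0, 0], "dr": [0, 0, 0]}, {"travel": [0, 0, 0], "dr": [0, 0, 0]}, {"travel": [0, 0, 0], "dr": [0, 0, 0]}, {"travel": [0, 0, 0], "dr": [0, 0, 0]}, {"travel": [0, 0, 0], "dr": [0, 0, 0]}, {"travel": [0, 0, 0], "dr": [0, 0, 0]}]' --claw 1 --squeeze 30

```text
clock: 4.78
position: [0.4473, -0.2802, 0.0097]
ee_rot: [0.998, 0.064, 0.0, 0.0]
ft_force: [-1.6, 1.1, 5.6]
grip_width: 0.446
```

Request:
servo_tool --moves '[{"travel": [0, 0, -5], "dr": [0, 0, 0]}, {"travel": [0, 0, -15], "dr": [0, 0, 0]}, {"travel": [0, 0, -25], "dr": [0, 0, 0]}, {"travel": [0, 0, -30], "dr": [0, 0, 0]}, {"travel": [0, 0, -30], "dr": [0, 0, 0]}, {"travel": [0, 0, -20], "dr": [0, 0, 0]}, {"travel": [0, 0, -5], "dr": [0, 0, 0]}, {"travel": [0, 0, 0], "dr": [0, 0, 0]}]'

```text
clock: 5.78
position: [0.447, -0.2801, 0.1394]
ee_rot: [0.998, 0.064, 0.0, 0.0]
ft_force: [0.2, -1.1, -1.1]
grip_width: 0.444
```

```bash
python3 - <<'E'
from h import *
to(P[2]+(.138,))
E
```

```text
t 5.78 pos [ 0.447  -0.2801  0.1394] F [ 0.2 -1.1 -1.1] w 0.444
travel [ 215.3 -171.9    1.3] rot [ 0.02 -0.01 -0.02]
```

Request:
servo_tool --moves '[{"travel": [15, -12, 0], "dr": [0, 0, 0]}, {"travel": [25, -20, 0], "dr": [0, 0, 0]}, {"travel": [30, -24, 0], "dr": [0, 0, 0]}, {"travel": [30, -24, 0], "dr": [0, 0, 0]}, {"travel": [30, -24, 0], "dr": [0, 0, 0]}, {"travel": [30, -24, 0], "dr": [0, 0, 0]}, {"travel": [30, -24, 0], "dr": [0, 0, 0]}, {"travel": [20, -16, 0], "dr": [0, 0, 0]}, {"travel": [5.3, -3.9, 0], "dr": [0, 0, 0]}, {"travel": [0, 0, 0], "dr": [0, 0, 0]}, {"travel": [0, 0, 0], "dr": [0, 0, 0]}]'

```text
clock: 7.15
position: [0.6378, -0.0835, 0.139]
ee_rot: [0.998, 0.064, -0.0, 0.0]
ft_force: [0.2, -0.1, -0.9]
grip_width: 0.443
```

```bash
cat >> h.py <<'E'
def fish(p,K,V):
    q=V[:3,:3]@np.array(p)+V[:3,3]; th=np.arctan2(np.hypot(q[0],q[1]),q[2]); return K[:2,2]+K[0,0]*th*q[:2]/np.hypot(*q[:2])
def held(name,z):  # blue cap held in hand, wrist view -> world xy at height z
    K,V=cal("wrist"); im=manip.camera("wrist"); cv2.imwrite(f"pics/{name}.png",im)
    b=blobs(im,(105,120,40),(130,255,255),200,(230,100,420,400)); print([(x[0],x[1][4]) for x in b])
    c=max(b,key=lambda x:x[1][4])[0]; d=(c-K[:2,2])/K[0,0]; th=np.hypot(*d)
    r=V[:3,:3].T@np.r_[np.sin(th)*d/th,np.cos(th)]; o=-V[:3,:3].T@V[:3,3]; print("cap at",(o+r*(z-o[2])/r[2]).round(4))
E
python3 - <<'E'
from h import *
to(P[2]+(.0195,))
z=manip.get_obs()["position"][2]; held("w2",z-.0097+.064)
E
```

```text
t 7.15 pos [ 0.6378 -0.0835  0.139 ] F [ 0.2 -0.1 -0.9] w 0.443
travel [  0.9  -1.5 119.5] rot [ 0.04  0.05 -0.11]
[(array([320.3, 362.7]), 7842)]
cap at [ 0.6363 -0.0748  0.1933]
```

View pics/w2.png

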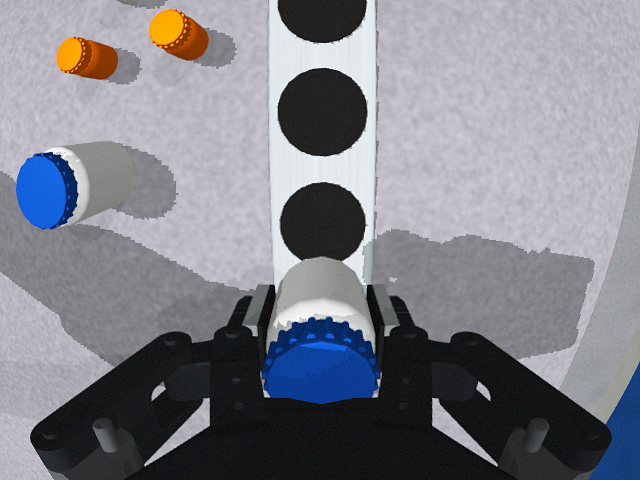

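The bottle is held upright between the fingers, cap at (320,365), in line with the pads. The gripper hides part of the cap, so the centroid is biased and I'm ignoring it. Lowering now.

Request:
servo_tool --moves '[{"travel": [0.9, -1.5, 20], "dr": [0, 0, 0]}, {"travel": [0, 0, 30], "dr": [0, 0, 0]}, {"travel": [0, 0, 30], "dr": [0, 0, 0]}, {"travel": [0, 0, 20], "dr": [0, 0, 0]}, {"travel": [0, 0, 10], "dr": [0, 0, 0]}, {"travel": [0, 0, 5], "dr": [0, 0, 0]}, {"travel": [0, 0, 2], "dr": [0, 0, 0]}, {"travel": [0, 0, 1], "dr": [0, 0, 0]}, {"travel": [0, 0, 1], "dr": [0, 0, 0]}, {"travel": [0, 0, 0], "dr": [0, 0, 0]}, {"travel": [0, 0, 0], "dr": [0, 0, 0]}]'

```text
clock: 8.57
position: [0.6393, -0.0804, 0.0204]
ee_rot: [0.998, 0.064, 0.0, 0.0]
ft_force: [-0.2, -0.6, -0.8]
grip_width: 0.45
```

Request:
servo_tool --moves '[{"travel": [-0.5, 1, 1], "dr": [0, 0, 0]}, {"travel": [0, 0, 0.8], "dr": [0, 0, 0]}, {"travel": [0, 0, 0], "dr": [0, 0, 0]}, {"travel": [0, 0, 0], "dr": [0, 0, 0]}]'

```text
clock: 9.07
position: [0.6389, -0.0817, 0.0188]
ee_rot: [0.998, 0.064, -0.0, 0.0]
ft_force: [-2.6, -1.1, 4.6]
grip_width: 0.447
```

Request:
servo_tool --moves '[{"travel": [0, 0, 0], "dr": [0, 0, 0]}, {"travel": [0, 0, 0], "dr": [0, 0, 0]}, {"travel": [0, 0, 0], "dr": [0, 0, 0]}, {"travel": [0, 0, 0], "dr": [0, 0, 0]}, {"travel": [0, 0, 0], "dr": [0, 0, 0]}, {"travel": [0, 0, 0], "dr": [0, 0, 0]}, {"travel": [0, 0, 0], "dr": [0, 0, 0]}]' --claw 0

```text
clock: 9.95
position: [0.6389, -0.0814, 0.0185]
ee_rot: [0.998, 0.064, 0.0, 0.0]
ft_force: [0.3, 0.3, -0.5]
grip_width: 1.0
```

Request:
servo_tool --moves '[{"travel": [0, 0, -15], "dr": [0, 0, 0]}, {"travel": [0, 0, -30], "dr": [0, 0, 0]}, {"travel": [0, 0, -40], "dr": [0, 0, 0]}, {"travel": [0, 0, -45], "dr": [0, 0, 0]}, {"travel": [0, 0, 0], "dr": [0, 0, 0]}, {"travel": [0, 0, 0], "dr": [0, 0, 0]}]'

```text
clock: 10.7
position: [0.6387, -0.0815, 0.1488]
ee_rot: [0.998, 0.064, 0.0, 0.0]
ft_force: [-0.1, 0.4, -1.0]
grip_width: 1.0
```

```bash
python3 - <<'E'
from h import *
to(B[4][:2]+(.15,))
E
```

```text
t 10.7 pos [ 0.6387 -0.0815  0.1488] F [-0.1  0.4 -1. ] w 1.0
travel [-182.2  -44.3   -1.3] rot [ 0.02 -0.01 -0.02]
```

Request:
servo_tool --moves '[{"travel": [-30, -7, 0], "dr": [0, 0, 0]}, {"travel": [-35, -9, 0], "dr": [0, 0, 0]}, {"travel": [-35, -9, 0], "dr": [0, 0, 0]}, {"travel": [-35, -9, 0], "dr": [0, 0, 0]}, {"travel": [-30, -7, 0], "dr": [0, 0, 0]}, {"travel": [-17, -3, 0], "dr": [0, 0, 0]}, {"travel": [0, 0, 0], "dr": [0, 0, 0]}, {"travel": [0, 0, 0], "dr": [0, 0, 0]}]'

```text
clock: 11.7
position: [0.4531, -0.0612, 0.1483]
ee_rot: [0.998, 0.064, -0.0, -0.0]
ft_force: [0.5, -0.6, -0.7]
grip_width: 1.0
```

```bash
python3 - <<'E'
from h import *
to(B[4][:2]+(.0275,)); held("w3",.090)
E
```

```text
t 11.7 pos [ 0.4531 -0.0612  0.1483] F [ 0.5 -0.6 -0.7] w 1.0
travel [ -0.7  -0.3 120.8] rot [-0.02  0.01 -0.02]
[(array([318.6, 254.8]), 5661)]
cap at [ 0.4512 -0.0591  0.09  ]
```

Request:
servo_tool --moves '[{"travel": [-1, -1, 30], "dr": [0, 0, 0]}, {"travel": [0, 0, 30], "dr": [0, 0, 0]}, {"travel": [0, 0, 30], "dr": [0, 0, 0]}, {"travel": [0, 0, 20], "dr": [0, 0, 0]}, {"travel": [0, 0, 11], "dr": [0, 0, 0]}, {"travel": [0, 0, 0], "dr": [0, 0, 0]}, {"travel": [0, 0, 0], "dr": [0, 0, 0]}]'

```text
clock: 12.62
position: [0.4523, -0.0603, 0.0282]
ee_rot: [0.998, 0.064, 0.001, 0.0]
ft_force: [-0.5, 0.0, -0.4]
grip_width: 0.997
```

Request:
servo_tool --moves '[{"travel": [0, 0, 0], "dr": [0, 0, 0]}, {"travel": [0, 0, 0], "dr": [0, 0, 0]}, {"travel": [0, 0, 0], "dr": [0, 0, 0]}, {"travel": [0, 0, 0], "dr": [0, 0, 0]}, {"travel": [0, 0, 0], "dr": [0, 0, 0]}, {"travel": [0, 0, 0], "dr": [0, 0, 0]}, {"travel": [0, 0, 0], "dr": [0, 0, 0]}, {"travel": [0, 0, 0], "dr": [0, 0, 0]}]' --claw 1 --squeeze 40

```text
clock: 13.62
position: [0.4521, -0.0605, 0.0284]
ee_rot: [0.998, 0.064, 0.0, 0.0]
ft_force: [-3.2, 0.2, 9.2]
grip_width: 0.653
```

Request:
servo_tool --moves '[{"travel": [0, 0, -5], "dr": [0, 0, 0]}, {"travel": [0, 0, -15], "dr": [0, 0, 0]}, {"travel": [0, 0, -25], "dr": [0, 0, 0]}, {"travel": [0, 0, -30], "dr": [0, 0, 0]}, {"travel": [0, 0, -30], "dr": [0, 0, 0]}, {"travel": [0, 0, -25], "dr": [0, 0, 0]}, {"travel": [0, 0, -10], "dr": [0, 0, 0]}, {"travel": [0, 0, 0], "dr": [0, 0, 0]}, {"travel": [0, 0, 0], "dr": [0, 0, 0]}]'

```text
clock: 14.75
position: [0.451, -0.0603, 0.1666]
ee_rot: [0.998, 0.064, -0.001, -0.0]
ft_force: [-0.0, -0.3, -3.1]
grip_width: 0.655
```

```bash
python3 - <<'E'
from h import *
to(P[4]+(.166,))
E
```

```text
t 14.75 pos [ 0.451  -0.0603  0.1666] F [-0.  -0.3 -3.1] w 0.655
travel [ 183.1 -124.     0.4] rot [-0.03  0.08 -0.01]
```

Request:
servo_tool --moves '[{"travel": [12, -8, 0], "dr": [0, 0, 0]}, {"travel": [22, -15, 0], "dr": [0, 0, 0]}, {"travel": [30, -20, 0], "dr": [0, 0, 0]}, {"travel": [30, -20, 0], "dr": [0, 0, 0]}, {"travel": [30, -20, 0], "dr": [0, 0, 0]}, {"travel": [30, -20, 0], "dr": [0, 0, 0]}, {"travel": [20, -14, 0], "dr": [0, 0, 0]}, {"travel": [9, -7, 0], "dr": [0, 0, 0]}, {"travel": [0, 0, 0], "dr": [0, 0, 0]}, {"travel": [0, 0, 0], "dr": [0, 0, 0]}, {"travel": [0, 0, 0], "dr": [0, 0, 0]}]'

```text
clock: 16.12
position: [0.6169, 0.0851, 0.1676]
ee_rot: [0.998, 0.064, 0.0, 0.0]
ft_force: [0.2, -0.9, -2.6]
grip_width: 0.653
```

```bash
python3 - <<'E'
from h import *
to(P[4]+(.0384,))
E
```

```text
t 16.12 pos [0.6169 0.0851 0.1676] F [ 0.2 -0.9 -2.6] w 0.653
travel [-1.000e-01 -1.200e+00  1.292e+02] rot [ 0.05 -0.   -0.08]
```

Request:
servo_tool --moves '[{"travel": [0, 0, 20], "dr": [0, 0, 0]}, {"travel": [0, 0, 30], "dr": [0, 0, 0]}, {"travel": [0, 0, 30], "dr": [0, 0, 0]}, {"travel": [0, 0, 25], "dr": [0, 0, 0]}, {"travel": [0, 0, 14], "dr": [0, 0, 0]}, {"travel": [0, 0, 5], "dr": [0, 0, 0]}, {"travel": [0, 0, 2], "dr": [0, 0, 0]}, {"travel": [0, 0, 1], "dr": [0, 0, 0]}, {"travel": [0, 0, 1], "dr": [0, 0, 0]}, {"travel": [0, 0, 0], "dr": [0, 0, 0]}, {"travel": [0, 0, 0], "dr": [0, 0, 0]}]'

```text
clock: 17.5
position: [0.6173, 0.0862, 0.0397]
ee_rot: [0.998, 0.064, 0.0, 0.0]
ft_force: [1.2, -0.7, -3.0]
grip_width: 0.661
```

Request:
servo_tool --moves '[{"travel": [0, 0, 1], "dr": [0, 0, 0]}, {"travel": [0, 0, 1], "dr": [0, 0, 0]}, {"travel": [0, 0, 0.5], "dr": [0, 0, 0]}, {"travel": [0, 0, 0], "dr": [0, 0, 0]}, {"travel": [0, 0, 0], "dr": [0, 0, 0]}]'

```text
clock: 18.12
position: [0.6172, 0.0862, 0.0375]
ee_rot: [0.998, 0.064, 0.0, 0.0]
ft_force: [-4.6, -1.6, 4.9]
grip_width: 0.658
```

Request:
servo_tool --moves '[{"travel": [0, 0, 0], "dr": [0, 0, 0]}, {"travel": [0, 0, 0], "dr": [0, 0, 0]}, {"travel": [0, 0, 0], "dr": [0, 0, 0]}, {"travel": [0, 0, 0], "dr": [0, 0, 0]}, {"travel": [0, 0, 0], "dr": [0, 0, 0]}, {"travel": [0, 0, 0], "dr": [0, 0, 0]}, {"travel": [0, 0, 0], "dr": [0, 0, 0]}]' --claw 0

```text
clock: 19.0
position: [0.6172, 0.0862, 0.037]
ee_rot: [0.998, 0.064, 0.0, 0.0]
ft_force: [0.1, -0.2, -0.6]
grip_width: 1.003
```

Request:
servo_tool --moves '[{"travel": [0, 0, -10], "dr": [0, 0, 0]}, {"travel": [0, 0, -25], "dr": [0, 0, 0]}, {"travel": [0, 0, -35], "dr": [0, 0, 0]}, {"travel": [0, 0, -40], "dr": [0, 0, 0]}, {"travel": [0, 0, -10], "dr": [0, 0, 0]}, {"travel": [0, 0, 0], "dr": [0, 0, 0]}, {"travel": [0, 0, 0], "dr": [0, 0, 0]}]'

```text
clock: 19.88
position: [0.6165, 0.0859, 0.1558]
ee_rot: [0.998, 0.064, -0.001, 0.0]
ft_force: [-0.9, 0.0, 0.4]
grip_width: 1.0
```

```bash
python3 - <<'E'
from h import *
to(B[3][:2]+(.156,))
E
```

```text
t 19.88 pos [0.6165 0.0859 0.1558] F [-0.9  0.   0.4] w 1.0
travel [-128.3 -162.6   -0. ] rot [ 0.01  0.1  -0.01]
```

Request:
servo_tool --moves '[{"travel": [-20, -25, 0], "dr": [0, 0, 0]}, {"travel": [-28, -35, 0], "dr": [0, 0, 0]}, {"travel": [-28, -36, 0], "dr": [0, 0, 0]}, {"travel": [-28, -36, 0], "dr": [0, 0, 0]}, {"travel": [-18, -23, 0], "dr": [0, 0, 0]}, {"travel": [-6, -8, 0], "dr": [0, 0, 0]}, {"travel": [0, 0, 0], "dr": [0, 0, 0]}, {"travel": [0, 0, 0], "dr": [0, 0, 0]}]'

```text
clock: 20.88
position: [0.4702, 0.2301, 0.1566]
ee_rot: [0.998, 0.063, -0.0, 0.0]
ft_force: [1.2, 0.1, 0.4]
grip_width: 0.997
```

```bash
python3 - <<'E'
from h import *
to(B[3][:2]+(.019,)); held("w4",.077)
im=manip.camera("top"); print(blobs(im,(105,120,60),(130,255,255),30,(160,170,440,300)))
for k,h in((2,.065),(4,.091)):print(k,proj("top",P[k]+(.009+h-.004,)))
E
```

```text
t 20.88 pos [0.4702 0.2301 0.1566] F [1.2 0.1 0.4] w 0.997
travel [ -1.6  -0.9 137.6] rot [ 0.02  0.02 -0.13]
[(array([317.4, 243.3]), 3427), (array([285.9, 378.3]), 836)]
cap at [0.4675 0.2323 0.077 ]
[(array([323. , 187.5]), [316, 180, 15, 16, 181]), (array([248.8, 193.7]), [238, 183, 22, 23, 371]), (array([183.9, 261. ]), [174, 252, 20, 19, 276]), (array([244.5, 267.2]), [239, 262, 12, 12, 113])]
2 [323.09359853 187.6240958 ]
4 [248.42649182 194.11472078]
```

The placed bottles 2 and 4 are within 0.5 px of where they should be in the top view. Next is bottle3.

Request:
servo_tool --moves '[{"travel": [-2, -1.5, 30], "dr": [0, 0, 0]}, {"travel": [0, 0, 35], "dr": [0, 0, 0]}, {"travel": [0, 0, 35], "dr": [0, 0, 0]}, {"travel": [0, 0, 25], "dr": [0, 0, 0]}, {"travel": [0, 0, 13], "dr": [0, 0, 0]}, {"travel": [0, 0, 0], "dr": [0, 0, 0]}, {"travel": [0, 0, 0], "dr": [0, 0, 0]}]'

```text
clock: 21.85
position: [0.4678, 0.2329, 0.0199]
ee_rot: [0.998, 0.064, 0.001, -0.0]
ft_force: [0.7, 0.0, -0.8]
grip_width: 1.001
```

Request:
servo_tool --moves '[{"travel": [0, 0, 0], "dr": [0, 0, 0]}, {"travel": [0, 0, 0], "dr": [0, 0, 0]}, {"travel": [0, 0, 0], "dr": [0, 0, 0]}, {"travel": [0, 0, 0], "dr": [0, 0, 0]}, {"travel": [0, 0, 0], "dr": [0, 0, 0]}, {"travel": [0, 0, 0], "dr": [0, 0, 0]}, {"travel": [0, 0, 0], "dr": [0, 0, 0]}, {"travel": [0, 0, 0], "dr": [0, 0, 0]}, {"travel": [0, 0, 0], "dr": [0, 0, 0]}]' --claw 1 --squeeze 40

```text
clock: 22.98
position: [0.4675, 0.2327, 0.0198]
ee_rot: [0.998, 0.064, 0.0, 0.0]
ft_force: [-1.6, -1.7, 6.3]
grip_width: 0.554
```

Request:
servo_tool --moves '[{"travel": [0, 0, -5], "dr": [0, 0, 0]}, {"travel": [0, 0, -15], "dr": [0, 0, 0]}, {"travel": [0, 0, -25], "dr": [0, 0, 0]}, {"travel": [0, 0, -35], "dr": [0, 0, 0]}, {"travel": [0, 0, -35], "dr": [0, 0, 0]}, {"travel": [0, 0, -25], "dr": [0, 0, 0]}, {"travel": [0, 0, -10], "dr": [0, 0, 0]}, {"travel": [0, 0, 0], "dr": [0, 0, 0]}, {"travel": [0, 0, 0], "dr": [0, 0, 0]}]'

```text
clock: 24.1
position: [0.4666, 0.2323, 0.168]
ee_rot: [0.998, 0.064, -0.001, 0.0]
ft_force: [-0.5, 1.7, -1.3]
grip_width: 0.556
```

```bash
python3 - <<'E'
from h import *
to(P[3]+(.17,))
E
```

```text
t 24.1 pos [0.4666 0.2323 0.168 ] F [-0.5  1.7 -1.3] w 0.556
travel [130.1 249.5  -2.1] rot [ 0.02  0.08 -0.01]
```

Request:
servo_tool --moves '[{"travel": [8, 15, 0], "dr": [0, 0, 0]}, {"travel": [15, 29, 0], "dr": [0, 0, 0]}, {"travel": [18, 34, 0], "dr": [0, 0, 0]}, {"travel": [18, 34, 0], "dr": [0, 0, 0]}, {"travel": [18, 34, 0], "dr": [0, 0, 0]}, {"travel": [18, 34, 0], "dr": [0, 0, 0]}, {"travel": [16, 32, 0], "dr": [0, 0, 0]}, {"travel": [12, 24, 0], "dr": [0, 0, 0]}, {"travel": [6, 12, 0], "dr": [0, 0, 0]}, {"travel": [0, 0, 0], "dr": [0, 0, 0]}, {"travel": [0, 0, 0], "dr": [0, 0, 0]}, {"travel": [0, 0, 0], "dr": [0, 0, 0]}]'

```text
clock: 25.6
position: [0.6265, 0.0044, 0.1692]
ee_rot: [0.998, 0.065, 0.0, -0.0]
ft_force: [-0.4, -0.8, -0.6]
grip_width: 0.552
```

```bash
python3 - <<'E'
from h import *
to(P[3]+(.0298,))
E
```

```text
t 25.6 pos [0.6265 0.0044 0.1692] F [-0.4 -0.8 -0.6] w 0.552
travel [  0.8   3.  139.4] rot [-0.   -0.01  0.08]
```

Request:
servo_tool --moves '[{"travel": [0.5, 2, 20], "dr": [0, 0, 0]}, {"travel": [0, 0, 30], "dr": [0, 0, 0]}, {"travel": [0, 0, 30], "dr": [0, 0, 0]}, {"travel": [0, 0, 30], "dr": [0, 0, 0]}, {"travel": [0, 0, 18], "dr": [0, 0, 0]}, {"travel": [0, 0, 6], "dr": [0, 0, 0]}, {"travel": [0, 0, 2], "dr": [0, 0, 0]}, {"travel": [0, 0, 1], "dr": [0, 0, 0]}, {"travel": [0, 0, 1], "dr": [0, 0, 0]}, {"travel": [0, 0, 0], "dr": [0, 0, 0]}, {"travel": [0, 0, 0], "dr": [0, 0, 0]}]'

```text
clock: 26.98
position: [0.6277, 0.0013, 0.0312]
ee_rot: [0.998, 0.064, 0.0, 0.0]
ft_force: [0.6, 1.3, -1.5]
grip_width: 0.553
```

Request:
servo_tool --moves '[{"travel": [0, 0, 1], "dr": [0, 0, 0]}, {"travel": [0, 0, 1], "dr": [0, 0, 0]}, {"travel": [0, 0, 0.5], "dr": [0, 0, 0]}, {"travel": [0, 0, 0], "dr": [0, 0, 0]}, {"travel": [0, 0, 0], "dr": [0, 0, 0]}]'

```text
clock: 27.6
position: [0.6276, 0.0013, 0.0288]
ee_rot: [0.998, 0.064, 0.0, 0.0]
ft_force: [-3.4, -0.9, 5.6]
grip_width: 0.556
```

Request:
servo_tool --moves '[{"travel": [0, 0, 0], "dr": [0, 0, 0]}, {"travel": [0, 0, 0], "dr": [0, 0, 0]}, {"travel": [0, 0, 0], "dr": [0, 0, 0]}, {"travel": [0, 0, 0], "dr": [0, 0, 0]}, {"travel": [0, 0, 0], "dr": [0, 0, 0]}, {"travel": [0, 0, 0], "dr": [0, 0, 0]}, {"travel": [0, 0, 0], "dr": [0, 0, 0]}]' --claw 0

```text
clock: 28.48
position: [0.6276, 0.0013, 0.0285]
ee_rot: [0.998, 0.064, 0.0, 0.0]
ft_force: [-0.1, 0.7, 0.4]
grip_width: 1.0
```

Request:
servo_tool --moves '[{"travel": [0, 0, -10], "dr": [0, 0, 0]}, {"travel": [0, 0, -25], "dr": [0, 0, 0]}, {"travel": [0, 0, -35], "dr": [0, 0, 0]}, {"travel": [0, 0, -40], "dr": [0, 0, 0]}, {"travel": [0, 0, -10], "dr": [0, 0, 0]}, {"travel": [0, 0, 0], "dr": [0, 0, 0]}, {"travel": [0, 0, 0], "dr": [0, 0, 0]}]'

```text
clock: 29.35
position: [0.627, 0.0011, 0.1473]
ee_rot: [0.998, 0.064, -0.001, 0.0]
ft_force: [0.1, -0.4, -0.7]
grip_width: 0.995
```

```bash
python3 - <<'E'
from h import *
to(B[1][:2]+(.15,))
E
```

```text
t 29.35 pos [0.627  0.0011 0.1473] F [ 0.1 -0.4 -0.7] w 0.995
travel [-155.7 -118.4   -2.4] rot [-0.    0.1  -0.01]
```

Request:
servo_tool --moves '[{"travel": [-20, -15, 0], "dr": [0, 0, 0]}, {"travel": [-32, -24, 0], "dr": [0, 0, 0]}, {"travel": [-32, -24, 0], "dr": [0, 0, 0]}, {"travel": [-32, -25, 0], "dr": [0, 0, 0]}, {"travel": [-26, -20, 0], "dr": [0, 0, 0]}, {"travel": [-13.5, -10.5, 0], "dr": [0, 0, 0]}, {"travel": [0, 0, 0], "dr": [0, 0, 0]}, {"travel": [0, 0, 0], "dr": [0, 0, 0]}]' --claw 0.35

```text
clock: 30.35
position: [0.4591, 0.0981, 0.1484]
ee_rot: [0.998, 0.064, 0.0, -0.0]
ft_force: [0.0, -0.6, -0.2]
grip_width: 0.646
```

```bash
python3 - <<'E'
from h import *
to(B[1][:2]+(.005,)); held("w5",.051)
im=cv2.imread("pics/w5.png"); cv2.imwrite("pics/w5c.png",im[80:440,120:520])
E
```

```text
t 30.35 pos [0.4591 0.0981 0.1484] F [ 0.  -0.6 -0.2] w 0.646
travel [ -1.7  -0.6 143.4] rot [-0.01 -0.01 -0.08]
[(array([317.8, 235.4]), 1295)]
cap at [0.4565 0.1003 0.051 ]
```

View pics/w5c.png

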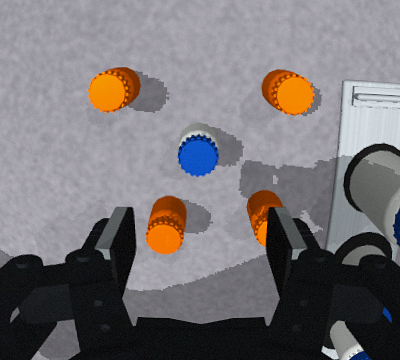

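The crop shows the blue-capped white bottle1 at (198,155), with four orange look-alikes at (107,92), (295,96), (165,237) and (265,220). They are clear of the finger paths, so I'll go down.

Request:
servo_tool --moves '[{"travel": [-2, -1.2, 30], "dr": [0, 0, 0]}, {"travel": [0, 0, 35], "dr": [0, 0, 0]}, {"travel": [0, 0, 35], "dr": [0, 0, 0]}, {"travel": [0, 0, 25], "dr": [0, 0, 0]}, {"travel": [0, 0, 12], "dr": [0, 0, 0]}, {"travel": [0, 0, 6], "dr": [0, 0, 0]}, {"travel": [0, 0, 0], "dr": [0, 0, 0]}, {"travel": [0, 0, 0], "dr": [0, 0, 0]}]'

```text
clock: 31.4
position: [0.4568, 0.0998, 0.0063]
ee_rot: [0.998, 0.064, 0.001, 0.0]
ft_force: [0.9, -0.3, -0.6]
grip_width: 0.653
```

Request:
servo_tool --moves '[{"travel": [0, 0, 0], "dr": [0, 0, 0]}, {"travel": [0, 0, 0], "dr": [0, 0, 0]}, {"travel": [0, 0, 0], "dr": [0, 0, 0]}, {"travel": [0, 0, 0], "dr": [0, 0, 0]}, {"travel": [0, 0, 0], "dr": [0, 0, 0]}, {"travel": [0, 0, 0], "dr": [0, 0, 0]}, {"travel": [0, 0, 0], "dr": [0, 0, 0]}, {"travel": [0, 0, 0], "dr": [0, 0, 0]}, {"travel": [0, 0, 0], "dr": [0, 0, 0]}]' --claw 1 --squeeze 25

```text
clock: 32.52
position: [0.4564, 0.0997, 0.0061]
ee_rot: [0.998, 0.064, 0.0, 0.0]
ft_force: [-2.2, -0.2, 6.6]
grip_width: 0.339
```

Request:
servo_tool --moves '[{"travel": [0, 0, -5], "dr": [0, 0, 0]}, {"travel": [0, 0, -15], "dr": [0, 0, 0]}, {"travel": [0, 0, -25], "dr": [0, 0, 0]}, {"travel": [0, 0, -35], "dr": [0, 0, 0]}, {"travel": [0, 0, -35], "dr": [0, 0, 0]}, {"travel": [0, 0, -25], "dr": [0, 0, 0]}, {"travel": [0, 0, -10], "dr": [0, 0, 0]}, {"travel": [0, 0, 0], "dr": [0, 0, 0]}, {"travel": [0, 0, 0], "dr": [0, 0, 0]}]'

```text
clock: 33.65
position: [0.4555, 0.0996, 0.1546]
ee_rot: [0.998, 0.064, -0.001, 0.0]
ft_force: [-0.7, -0.6, 0.5]
grip_width: 0.338
```

```bash
python3 - <<'E'
from h import *
to(P[1]+(.15,))
E
```

```text
t 33.65 pos [0.4555 0.0996 0.1546] F [-0.7 -0.6  0.5] w 0.338
travel [158.4 288.8   4.4] rot [-0.    0.08 -0.01]
```

Request:
servo_tool --moves '[{"travel": [9, 16, 0], "dr": [0, 0, 0]}, {"travel": [17, 31, 0], "dr": [0, 0, 0]}, {"travel": [20, 37, 0], "dr": [0, 0, 0]}, {"travel": [20, 37, 0], "dr": [0, 0, 0]}, {"travel": [20, 37, 0], "dr": [0, 0, 0]}, {"travel": [20, 37, 0], "dr": [0, 0, 0]}, {"travel": [20, 37, 0], "dr": [0, 0, 0]}, {"travel": [16, 30, 0], "dr": [0, 0, 0]}, {"travel": [11, 20, 0], "dr": [0, 0, 0]}, {"travel": [4.5, 7, 0], "dr": [0, 0, 0]}, {"travel": [0, 0, 0], "dr": [0, 0, 0]}, {"travel": [0, 0, 0], "dr": [0, 0, 0]}]'

```text
clock: 35.15
position: [0.6491, -0.1656, 0.1554]
ee_rot: [0.998, 0.065, -0.0, -0.0]
ft_force: [-0.5, -0.1, 0.4]
grip_width: 0.343
```

```bash
python3 - <<'E'
from h import *
to(P[1]+(.0161,))
E
```

```text
t 35.15 pos [ 0.6491 -0.1656  0.1554] F [-0.5 -0.1  0.4] w 0.343
travel [  0.5   0.9 139.3] rot [-0.02  0.02  0.06]
```

Request:
servo_tool --moves '[{"travel": [0.5, 0, 20], "dr": [0, 0, 0]}, {"travel": [0, 0, 30], "dr": [0, 0, 0]}, {"travel": [0, 0, 30], "dr": [0, 0, 0]}, {"travel": [0, 0, 30], "dr": [0, 0, 0]}, {"travel": [0, 0, 18], "dr": [0, 0, 0]}, {"travel": [0, 0, 6], "dr": [0, 0, 0]}, {"travel": [0, 0, 2], "dr": [0, 0, 0]}, {"travel": [0, 0, 1], "dr": [0, 0, 0]}, {"travel": [0, 0, 1], "dr": [0, 0, 0]}, {"travel": [0, 0, 0], "dr": [0, 0, 0]}, {"travel": [0, 0, 0], "dr": [0, 0, 0]}]'

```text
clock: 36.52
position: [0.65, -0.1666, 0.0177]
ee_rot: [0.998, 0.064, 0.0, 0.0]
ft_force: [-1.0, 1.0, -0.5]
grip_width: 0.338
```

Request:
servo_tool --moves '[{"travel": [0, 0, 1], "dr": [0, 0, 0]}, {"travel": [0, 0, 1], "dr": [0, 0, 0]}, {"travel": [0, 0, 0.7], "dr": [0, 0, 0]}, {"travel": [0, 0, 0], "dr": [0, 0, 0]}, {"travel": [0, 0, 0], "dr": [0, 0, 0]}]'

```text
clock: 37.15
position: [0.6499, -0.1666, 0.0152]
ee_rot: [0.998, 0.064, 0.0, 0.0]
ft_force: [-2.8, -0.1, 5.2]
grip_width: 0.34
```

Request:
servo_tool --moves '[{"travel": [0, 0, 0], "dr": [0, 0, 0]}, {"travel": [0, 0, 0], "dr": [0, 0, 0]}, {"travel": [0, 0, 0], "dr": [0, 0, 0]}, {"travel": [0, 0, 0], "dr": [0, 0, 0]}, {"travel": [0, 0, 0], "dr": [0, 0, 0]}, {"travel": [0, 0, 0], "dr": [0, 0, 0]}, {"travel": [0, 0, 0], "dr": [0, 0, 0]}]' --claw 0

```text
clock: 38.02
position: [0.6499, -0.1666, 0.0149]
ee_rot: [0.998, 0.064, 0.0, 0.0]
ft_force: [0.2, -0.1, 0.6]
grip_width: 0.999
```

Request:
servo_tool --moves '[{"travel": [0, 0, -10], "dr": [0, 0, 0]}, {"travel": [0, 0, -25], "dr": [0, 0, 0]}, {"travel": [0, 0, -35], "dr": [0, 0, 0]}, {"travel": [0, 0, -40], "dr": [0, 0, 0]}, {"travel": [0, 0, -40], "dr": [0, 0, 0]}, {"travel": [-40, 0, -20], "dr": [0, 0, 0]}, {"travel": [-60, 0, 0], "dr": [0, 0, 0]}, {"travel": [-60, 0, 0], "dr": [0, 0, 0]}, {"travel": [-60, 0, 0], "dr": [0, 0, 0]}, {"travel": [0, 0, 0], "dr": [0, 0, 0]}, {"travel": [0, 0, 0], "dr": [0, 0, 0]}]'

```text
clock: 39.4
position: [0.4324, -0.1949, 0.1858]
ee_rot: [0.998, 0.064, 0.001, 0.001]
ft_force: [0.4, 0.5, -0.2]
grip_width: 0.999
```

```bash
python3 - <<'E'
from h import *
t=manip.camera("top"); s=manip.camera("side")
B_=[(105,120,60),(130,255,255)]
print([x[0] for x in blobs(t,*B_,30,(160,150,440,300))]);print([x[0] for x in blobs(s,*B_,30,(220,150,400,420))])
for k,h in((1,.052),(2,.065),(3,.078),(4,.091)):
    p=P[k]+(.009+h-.005,); print(k,proj("top",p).round(1),proj("side",p).round(1))
cv2.imwrite("pics/f.png",np.hstack([cv2.resize(t[130:300,200:500],(400,227)),cv2.resize(s[130:370,200:430],(218,227))]))
print(manip.get_obs()["clock"])
E
```

```text
[array([359.3, 184.1]), array([323. , 187.5]), array([248.8, 193.9]), array([287.6, 190.6])]
[array([270.5, 207.5]), array([263.6, 227.6]), array([255.9, 249.3]), array([246.4, 276.5])]
1 [359.  184.5] [270.3 207.7]
2 [323.1 187.7] [263.6 227.4]
3 [286.5 190.9] [255.7 249.8]
4 [248.5 194.2] [246.6 276.5]
39.5
```

View pics/f.png

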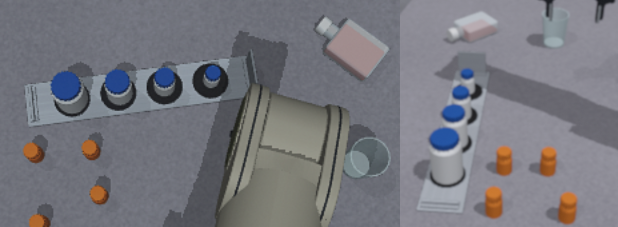

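All four bottles stand upright and centred, in order of size, with the smallest at the tall plate (crop (212,72) to (67,80)). The caps are within about 1 px (2 mm) of the predicted positions, and the beaker at (370,157) hasn't moved. Handing in.

```bash
python3 -c "
from workcell import manip
print(manip.hand_in())"
```

```text
the job is handed in; nothing more can be done
None
```

I placed all four bottles on the pads in order of size, smallest next to the tall end plate, and handed the job in at about 39.5 s of the 128 s allowed. Each bottle was set down under light contact (about 5 N at the wrist) before I opened the fingers.

- **Position:** in the last top and side pictures, every cap is within about 1 px (roughly 2 mm) of where a centred, upright bottle should show. The limit is 12 mm.
- **Beaker and arm:** the beaker looked unmoved in both views, by eye only. The gripper was empty, open and clear of everything.
- **Readings that disagreed:** the wrist-camera reading of bottle2 while it was held was several mm off because the gripper hid part of the cap, so I ignored it. Before each descent, the wrist camera agreed with the first measurements to 2–3 mm.

No check failed. Handing in reports no verdict, so the result itself is not confirmed.

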